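Put the spindle through the paper roll of a table dispenser

TASK

Load the paper roll in the wooden dispenser: lift the steel spindle off its notched rest, start it nose first through the cheek with the black rubber brake pad and partway into the roll, let go of it there, then take it again further back by the red handle and push it on, through the far cheek, until its brass collar has pressed the brake pad in and the spring catch has dropped into the spindle's groove, so that it stays home when you let go. Ease it in by feel: do not ram it or lean on it once it is home, and leave the bottles, brushes and other things around it where they stand.

Things in the scene. Friction and masses are not known exactly. Their poses are not given: they have to be found in the camera images.
- spindle: Loose steel rod 20 mm thick with brass collar (36 mm across, 6 mm thick) and red handle; about 0.5 kg, balances 110 mm ahead of the collar. Origin on its axis in the collar's front (seat) face; x runs along the axis to the nose. Shaft to x = 236 mm, tapering to an 8 mm tip at 264 mm; catch groove 215 to 225 mm. Handle 22 mm thick, x = -6 to -76 mm. At the start it lies level, axis 45 mm up.
- spindle_nose (a point): Centre of the tip of the spindle's tapered nose, on the axis, 264 mm ahead of the collar's seat face.
- dispenser: Fixed birch paper-roll dispenser, base 150 x 250 x 14 mm. Two cheeks (96 wide, 30 thick, 96 mm tall) stand across its own y axis, outer faces at y = +115 and -115 mm, each bored 21.5 mm right through along y, axis at x = 0, 70 mm above the table. The spindle goes in from +y towards -y. Origin: middle of the underside. When home the spindle's collar face is at y = about 122 mm.
- bore_mouth (a point): Centre of the bore in the outer face of the near (+y) cheek, 70 mm above the table; the brake pad stands around it.
- far_bore (a point): Centre of the bore in the inner face of the far cheek, 200 mm beyond bore_mouth along the bore axis; behind the roll, so not seen from above.
- brake: Sprung rubber brake pad, a ring 42 mm outside, 26 mm inside, 5 mm thick, around the near bore; its outer face stands 10 mm off the cheek. The collar pushes it in up to 5 mm against a spring (5 N rising to 17 N), then it is hard. Origin: centre of the pad's inner face. It must not be pressed with over 40 N.
- catch (a joint): Spring catch in the top of the far cheek, 6 mm pin with black knob, 215 mm beyond bore_mouth; value is its lift in m. The nose lifts it 2 to 3 mm; it drops back to 0 into the groove when the pad is in 3 to 3.5 of its 5 mm, and then holds the spindle. Drag on the way is 3 to 15 N and about 12 to 20 N just before it drops; arm and grip give some mm under it, so feel for the stop.
- paper_roll: Cream paper roll 84 mm across, 160 mm wide, about 0.45 kg, core hole 26 mm. Loose on two bars between the cheeks, its hole about 6 mm below the bore axis: the nose lifts it some 2 mm as it enters. Origin: its centre; z is its axis, lying along the dispenser's y.
- rest: Fixed wooden rest, base 90 x 210 x 12 mm, with two notched uprights 160 mm apart (49 mm tall) that carry the spindle, which lies along its y axis with the nose towards -y. Its middle, between the uprights, is open: the spindle's balance point is there. Origin: middle of the underside.
- bottle_navy: Navy squeeze bottle with nozzle, 48 mm across, 116 mm tall. A bystander; origin at the middle of its underside.
- bottle_maroon: Maroon squeeze bottle with nozzle, 48 mm across, 116 mm tall. A bystander; origin at the middle of its underside.
- bottle_peach: Peach squeeze bottle with nozzle, 48 mm across, 116 mm tall. A bystander; origin at the middle of its underside.
- gesso_tub: White plastic tub, 96 mm across, 110 mm tall. A bystander; origin at the middle of its underside.
- tape: Yellow tape ring, 92 mm across, 24 mm tall, flat on the table. A bystander; origin at the middle of its underside.
- brush_pot: White pot with brushes, 90 mm across, 100 mm tall (brushes to 190 mm). A bystander; origin at the middle of its underside.
- palette_knife: Steel palette knife with wooden handle, lying flat. A bystander.
- wide_brush: Wide flat brush with black handle, about 160 mm long, lying flat. A bystander.
Things that resemble listed ones, but are neither listed nor needed, are in the scene too. Leave any blue, green or orange look-alike of the paper_roll alone.

How it is judged:
By the outcome, as a careful person would: the job done as asked, in the order asked, and still so for the second after the job is handed in, with the robot touching nothing.
It also fails if it takes over 66 s, if anything falls off the work surface, if the arm or the gripper's body presses on something with over 40 N, if the wrist force passes 120 N, or if a joint passes its speed limit or range.

ROBOT

A 6-joint arm with a two-finger parallel gripper is mounted at the origin on the work surface. World frame = base frame: x ahead of the robot, y to its left, z up, the work surface at z = 0. Lengths are in m, angles in degrees, forces in N, time in s.
With the tool pointing down it reaches from about 0.4 to 0.825 m from the base axis. Payload 7 kg.
Tool frame: the origin (TCP) lies on the centre line of the jaws, within the pads' length; the fingertips stand 19 mm ahead of it and the grasp point (between the pads) is the TCP (r.tip_extent is the distance from the TCP to the fingertips, in m); z points along the fingers, y is the line along which they close (so a half turn about z gives the same grasp; the last joint's range is limited). The gripper opens to 88 mm and grips with 3 to 60 N. Pads are 19 mm wide; open, the fingers measure 130 mm over their backs; the gripper's body (78 mm by 193 mm) begins 47 mm behind the grasp point.
Start: joints at [91.736, 20.546, 0.682, 0, -70.136, -16.507], TCP at [0.172, 0.653, 0.246] pointing down, gripper open.
Joint ranges: [-176.03, 176.03], [-82.01, 121.73], [-58.28, 71.71], [-173.87, 95.51], [-174.79, -0.11], [-173.66, 173.66]. Speed limits (degrees/s): [136.94, 136.94, 172.46, 180, 180, 180].

INTERFACE

Orientations are given as [roll, pitch, yaw] about the fixed x, y, z axes, in that order (R = Rz(yaw) Ry(pitch) Rx(roll)).
In Python, from plant import r gives the robot as it stands. The module is installed in compiled form; this text tells all that it offers.
- The arm moves only by the tool jog_arm, never from a script. Its argument "deltas" is a list that holds one entry, the list of rows, each a list of 5 numbers: the opening, from -1 (shut) to 1 (fully open), then the shift along the world's x, y, z in cm, then the turn about the world's z in rad. In form: [[[claw, dx, dy, dz, turn], ...]]. A call has 1 to 8 rows; each row shifts and turns the commanded pose from where the row before left it; what a row does not reach is not made up. A row lasts 1/8 s, in which the tool goes at most 62.5 mm and 10.7 degrees, less where a joint would pass 70% of its speed; a pose out of reach is approached as far as the arm can. A call with a gripper value outside its range is refused whole. The fingers move at their own pace and stop on an object; "force" is the grip in N (left out, the last holds). Time passes only in rows, so rows that do not move let the fingers close. It gives the time, the measured TCP pose, the force, the opening and the grip force at its end, in the units of the state.
- r.get_state(): the state, without advancing time (a new reading comes with each control period).
- r.capture(name): name is "scene" or "side" or "wrist"; returns the picture (400x640x3 uint8, blue, green, red); there is no depth.
- r.camera_info(name): a dict with "fx", "fy", "cx", "cy" (pixels), "view" (4x4, takes a point from world to camera coordinates). Camera axes: x right, y up, looking along -z (the intrinsics and any distortion apply to the point x, -y, -z); pixel columns grow to the right and rows downward; lengths in m; the calibration is good to about 2 mm. The wrist camera is an equidistant fisheye: a pixel r from the principal point sees the ray r / f radians off the axis. A picture is of the moment at which its call begins: read the wrist's pose just before it. camera_info takes no time and is no camera call; for the wrist camera it gives the pose at the moment of the call.
- r.close_job(): hands the job in; it is judged then, once.
The state is a dict: "time_s": time; "joints": joint angles; "qd": joint speeds; "joint_torque": joint torques, N m; "tcp_pos": TCP position; "eef_rot": TCP orientation; "contact_force": force on the tool from outside, world axes, zero at the start; "moment": the same for the moment, N m; "gripper_width": finger opening in m; "gripper_force": force on a finger pad.
Only numpy, scipy, OpenCV 4.12 (cv2) and the standard library are available. Lean on these libraries where they do the work, as an engineer would, in place of code of your own. Each camera call takes 0.05 s, during which the arm holds its last target. There are 200 camera calls.

## Working session

There is one attempt and no reset: what is moved stays moved. The work goes in short steps, Python scripts to look and compute and a tool call to move; the robot and the scene stay as the last step left them, time stands still between calls to the robot, and variables do not carry over. Pictures are saved under pics/ and viewed, at most 10 in all, crops included, and the job is handed in when it is done.

Besides the shell and the picture viewer there is one more tool, called after "Request:" by a JSON object that holds its "api" and its "payload". jog_arm: Moves the arm, as the interface text tells. Its arguments: {"type":"object","properties":{"deltas":{"type":"array"},"force":{"type":"number"}},"required":["deltas"]}

```bash
mkdir -p pics
cat > h.py <<'E'
from plant import r
import numpy as np, cv2
def info(n):
    i=r.camera_info(n); return i, np.array(i["view"])
def ray(n,u,v,ci=None):
    i,V=ci or info(n)
    a=np.array([(u-i["cx"])/i["fx"],(v-i["cy"])/i["fy"]])
    if n=="wrist":
        t=np.linalg.norm(a); d=np.array([*(a/t*np.sin(t)),np.cos(t)]) if t>0 else np.array([0,0,1.])
    else: d=np.array([*a,1.])
    d=d*[1,-1,-1]
    R=V[:3,:3]; return -R.T@V[:3,3], R.T@d
def onz(n,u,v,z,ci=None):
    o,d=ray(n,u,v,ci); return o+d*(z-o[2])/d[2]
def proj(n,p,ci=None):
    i,V=ci or info(n)
    c=(V@[*p,1])[:3]*[1,-1,-1]
    if n=="wrist":
        t=np.arctan2(np.hypot(c[0],c[1]),c[2]); q=c[:2]/np.hypot(c[0],c[1])*t
    else: q=c[:2]/c[2]
    return q*[i["fx"],i["fy"]]+[i["cx"],i["cy"]]
def two(n1,p1,n2,p2):
    o1,d1=ray(n1,*p1);o2,d2=ray(n2,*p2)
    s=np.linalg.lstsq(np.c_[d1,-d2],o2-o1,rcond=None)[0]
    a=o1+s[0]*d1;b=o2+s[1]*d2
    return (a+b)/2,np.linalg.norm(a-b)
E
python3 - <<'E'
from h import *
for n in("scene","side"):
    im=r.capture(n); cv2.imwrite(f"pics/{n}0.png",im)
    i,V=info(n); print(n,{k:v for k,v in i.items() if k!="view"}, -V[:3,:3].T@V[:3,3])
print(r.get_state())
a=cv2.imread("pics/scene0.png");b=cv2.imread("pics/side0.png")
cv2.imwrite("pics/both.png",cv2.resize(np.vstack([a,b]),(480,600)))
E
```

```text
scene {'fx': 469.99553195833624, 'fy': 469.99553195833624, 'cx': 319.6593575309222, 'cy': 198.00462913539695} [1.46738372 0.1170368  1.22200489]
side {'fx': 465.4746636066976, 'fy': 465.4746636066976, 'cx': 317.8321613885236, 'cy': 205.0231910733517} [ 0.09324325 -1.22138972  0.98944234]
{'time_s': 0.1, 'joints': array([ 9.17363074e+01,  2.05890332e+01,  6.39522026e-01, -1.94799054e-02,
       -7.01357988e+01, -1.65071179e+01]), 'qd': array([ 0.04904528, -0.05847059,  0.20805289,  0.14048476, -0.00121634,
       -0.0443391 ]), 'joint_torque': array([-9.81662524e-04, -5.84165955e+01,  2.93752903e+01,  7.01545671e+00,
        1.01550415e-02, -6.05076070e-05]), 'tcp_pos': array([0.17199984, 0.65229539, 0.24469545]), 'eef_rot': array([ 1.79913002e+02, -6.68351968e-03, -1.47774382e+01]), 'contact_force': array([-0.56437476, -0.09463794, -0.56253284]), 'moment': array([0.03652804, 0.02117361, 0.03393535]), 'gripper_force': 0.0, 'gripper_width': 0.08742029854298258}
```

View pics/scene0.png

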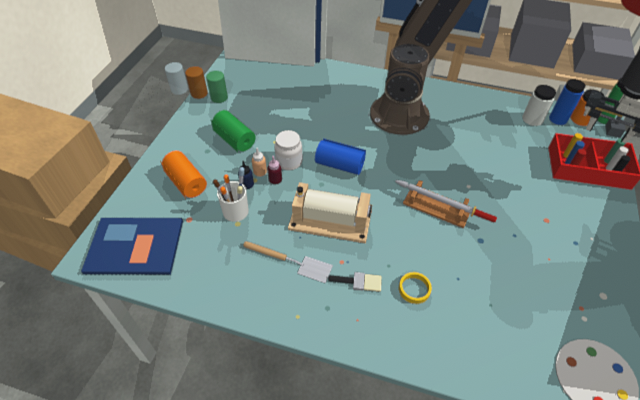

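View pics/side0.png

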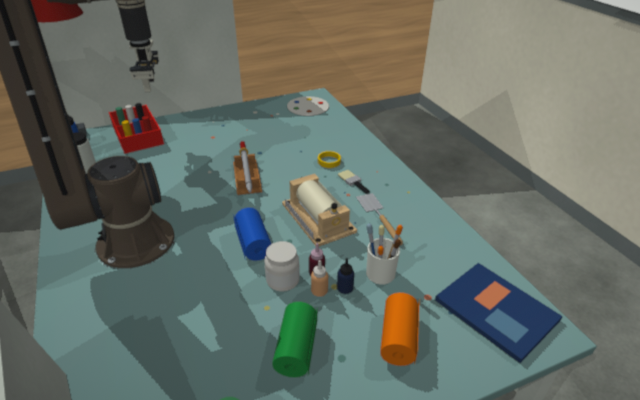

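The scene view shows the cream roll in its dispenser at about (330,212). The spindle lies on its rest from the nose at (397,183) to the red handle at (495,217). The blue (340,156), green (233,130) and orange (183,173) rolls are look-alikes. Only the cream roll between the birch cheeks fits the description. I'll check this in an enlarged crop.

Run:
```python
from h import *
a=cv2.imread("pics/scene0.png")[165:250,280:505];b=cv2.imread("pics/side0.png")[130:245,220:370]
A=cv2.resize(a,None,fx=3.5,fy=3.5,interpolation=2);B=cv2.resize(b,None,fx=2.6,fy=2.6,interpolation=2)
c=np.zeros((A.shape[0]+B.shape[0],800,3),np.uint8);c[:A.shape[0],:A.shape[1]]=A;c[A.shape[0]:,:B.shape[1]]=B
print(c.shape,A.shape);cv2.imwrite("pics/crop.png",c)
```

```text
(597, 800, 3) (298, 788, 3)
```

View pics/crop.png

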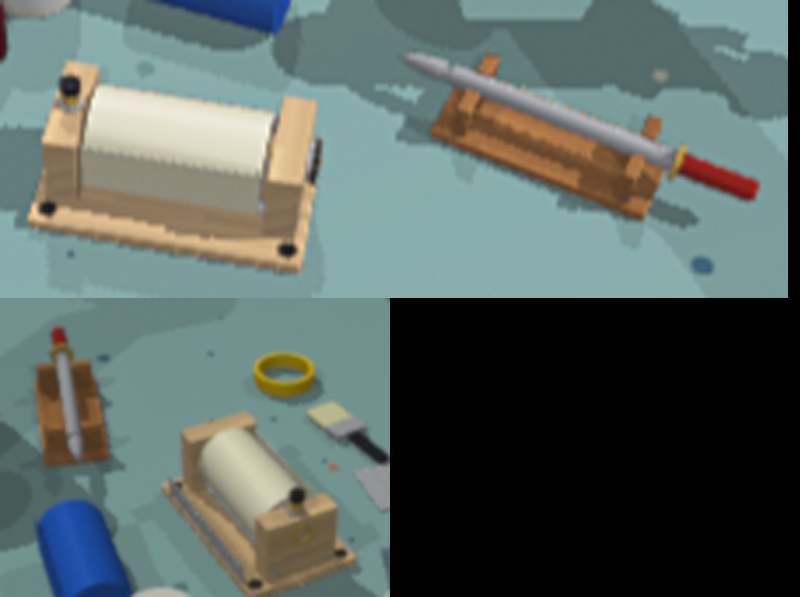

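The crop confirms it: the cream roll sits between birch cheeks, the catch knob is on the left cheek and the black pad on the right. The spindle nose is at (396,181) and the handle end at (496,219).

Run:
```python
from h import *
f=lambda x,y,z:onz("scene",280+x/3.5,165+y/3.5,z).round(4)
n=f(405,55,.045);h=f(757,190,.045);d=n-h;print("nose",n,"hend",h,np.linalg.norm(d),np.degrees(np.arctan2(d[1],d[0])))
a=f(30,222,.01);b=f(300,268,.01);d=a-b;print("base",a,b,np.linalg.norm(d),np.degrees(np.arctan2(d[1],d[0])))
a=np.array([-1,0]);
for z in(.096,.11):print(f(320,100,z),f(282,97,z),f(305,184,z), f(98,66,z),f(45,133,z))
i,V=info("wrist");print(i,-V[:3,:3].T@V[:3,3])
```

```text
nose [0.3941 0.0601 0.045 ] hend [0.4586 0.3928 0.045 ] 0.3388945853801739 -100.97173214786059
base [ 0.6628 -0.2261  0.01  ] [0.6386 0.019  0.01  ] 0.2462917984830189 -84.36116543700857
[0.5163 0.0006 0.096 ] [ 0.523  -0.0327  0.096 ] [0.6118 0.0097 0.096 ] [ 0.5373 -0.2011  0.096 ] [ 0.6254 -0.2213  0.096 ]
[0.5281 0.002  0.11  ] [ 0.5348 -0.0308  0.11  ] [0.6224 0.011  0.11  ] [ 0.5489 -0.1971  0.11  ] [ 0.6359 -0.2171  0.11  ]
{'fx': 309.70691628693146, 'fy': 309.70691628693146, 'cx': 318.6387113934094, 'cy': 200.77622060466123, 'view': array([[-0.25542664, -0.96682723,  0.0015293 ,  0.67496555],
       [ 0.93396364, -0.24715268, -0.25812296,  0.03294632],
       [ 0.24993828, -0.06450317,  0.96611086, -0.38970909],
       [ 0.        ,  0.        ,  0.        ,  1.        ]])} [0.23903674 0.63558037 0.38397416]
```

Request:
{"api": "jog_arm", "payload": {"deltas": [[[1,2.5,-4.3,0,-0.15],[1,2.5,-4.3,0,-0.15],[1,2.5,-4.3,0,-0.15],[1,2.5,-4.3,0,-0.15],[1,2.5,-4.3,0,-0.15],[1,2.5,-4.3,0,-0.15],[1,2.5,-4.3,0,-0.15],[1,2.5,-4.3,0,-0.15]]]}}

```text
time_s: 1.1
tcp_pos: [0.3725, 0.307, 0.2455]
eef_rot: [180.0, -0.0, -83.8]
contact_force: [1.3, 1.3, -0.0]
gripper_width: 0.0877
gripper_force: 0.0
```

Request:
{"api": "jog_arm", "payload": {"deltas": [[[1,2.5,-4.3,0,-0.15],[1,2.5,-4.3,0,-0.15],[1,0,0,0,0],[1,0,0,0,0]]]}}

```text
time_s: 1.6
tcp_pos: [0.4221, 0.2225, 0.2455]
eef_rot: [180.0, 0.0, -100.7]
contact_force: [-0.9, -0.1, -0.8]
gripper_width: 0.0877
gripper_force: 0.0
```

Run:
```python
from h import *
import pickle
ci=info("wrist");im=r.capture("wrist");cv2.imwrite("pics/w1.png",im);pickle.dump(ci,open("w1.pkl","wb"))
s=r.get_state();print(s["tcp_pos"],s["eef_rot"],s["time_s"],s["contact_force"])
```

```text
[0.42189871 0.22301925 0.2454504 ] [ 1.79990199e+02 -1.01747130e-03 -1.00656449e+02] 1.65 [-0.23005701  0.5629762  -0.15063947]
```

View pics/w1.png

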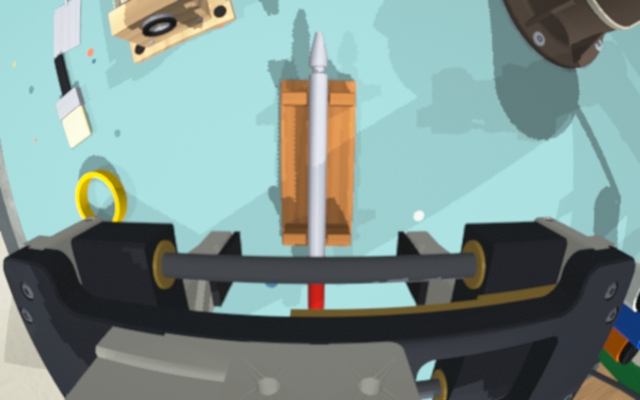

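The wrist view shows the spindle running straight up the image: nose at (319,32), shaft at u≈317. The pad around the near bore is at (158,25).

```bash
python3 - <<'E'
from h import *
import pickle
ci=pickle.load(open("w1.pkl","rb"));im=cv2.imread("pics/w1.png")
hsv=cv2.cvtColor(im,cv2.COLOR_BGR2HSV)
m=((hsv[...,1]<45)&(hsv[...,2]>60)).astype(np.uint8)
P=[]
for v in range(75,230,6):
    u=np.flatnonzero(m[v,295:345])+295
    if len(u): 
        if v%24<6: print(v,u.min(),u.max(),len(u))
        P.append(onz("wrist",u.mean(),v,.045,ci)[:2])
P=np.array(P);vx,vy,x0,y0=cv2.fitLine(P.astype(np.float32),cv2.DIST_HUBER,0,.01,.01).ravel()
print("axis ang",np.degrees(np.arctan2(vy,vx)),x0,y0,[(x0+vx/vy*(y-y0)) for y in(.06,.2,.22)])
for v in range(26,82,3):
    u=np.flatnonzero(m[v,300:340])+300;print(v,u.min() if len(u) else 0,u.max() if len(u) else 0,end=';')
print("nose",onz("wrist",319,31.5,.045,ci))
# pad dark ellipse
dk=(hsv[0:60,130:190,2]<70).astype(np.uint8);n,l,s,c=cv2.connectedComponentsWithStats(dk)
print(s[1:],c[1:]+[130,0])
o,d=ray("wrist",158,25,ci);print(o,d/np.linalg.norm(d),onz("wrist",158,25,.07,ci))
E
python3 - <<'E'
import cv2
im=cv2.imread("pics/w1.png")[0:80,90:340];cv2.imwrite("pics/w1c.png",cv2.resize(im,None,fx=3.2,fy=3.2,interpolation=2))
E
```

```text
75 309 327 19
99 309 327 19
123 309 326 18
147 309 325 17
171 308 325 18
195 308 325 18
219 308 325 18
axis ang 78.523705 0.41701043 0.18811193 [np.float32(0.39100096), np.float32(0.41942397), np.float32(0.42348439)]
26 0 0;29 0 0;32 316 321;35 315 323;38 314 323;41 313 324;44 313 324;47 312 325;50 311 326;53 310 326;56 310 327;59 309 327;62 309 327;65 309 327;68 312 324;71 312 324;74 310 326;77 309 327;80 309 328;nose [0.39011996 0.05731027 0.045     ]
[[ 13  17  33  19 303]
 [  6  46   8   7  41]] [[159.03630363  25.94719472]
 [139.          49.09756098]]
[0.40927421 0.1552391  0.38467369] [ 0.40255813 -0.39243449 -0.82700794] [0.56244619 0.00591912 0.07      ]
```

View pics/w1c.png

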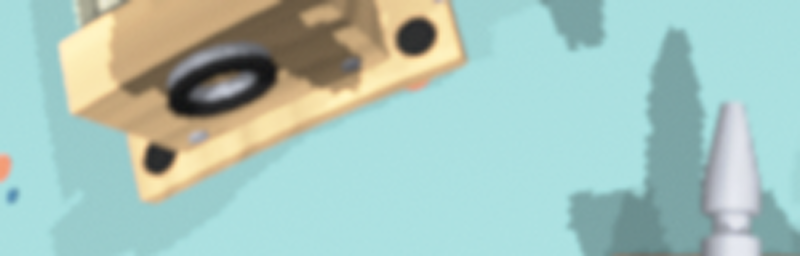

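Request:
{"api": "jog_arm", "payload": {"deltas": [[[1,3.5,-4,0,0.07],[1,3.5,-4,0,0.07],[1,3.5,-4,0,0.07],[1,3.5,-4,0,0.07],[1,0,0,0,0],[1,0,0,0,0]]]}}

```text
time_s: 2.4
tcp_pos: [0.5618, 0.0635, 0.245]
eef_rot: [179.9, -0.0, -84.6]
contact_force: [-0.8, 0.5, -0.9]
gripper_width: 0.0877
gripper_force: 0.0
```

Run:
```python
from h import *
import pickle
ci=info("wrist");im=r.capture("wrist");cv2.imwrite("pics/w2.png",im);pickle.dump(ci,open("w2.pkl","wb"))
s=r.get_state();print(s["tcp_pos"],s["eef_rot"],s["time_s"],s["contact_force"])
print([onz("wrist",u,v,.1,ci) for u,v in((319,60),)])
cv2.imwrite("pics/w2c.png",cv2.resize(im[0:250,170:490],None,fx=2.4,fy=2.4,interpolation=2))
```

```text
[0.56165087 0.06381747 0.24533181] [ 1.79971710e+02  1.85098830e-03 -8.45996468e+01] 2.45 [0.25411298 0.71760381 0.43456979]
[array([ 0.57297197, -0.06025816,  0.1       ])]
```

View pics/w2c.png

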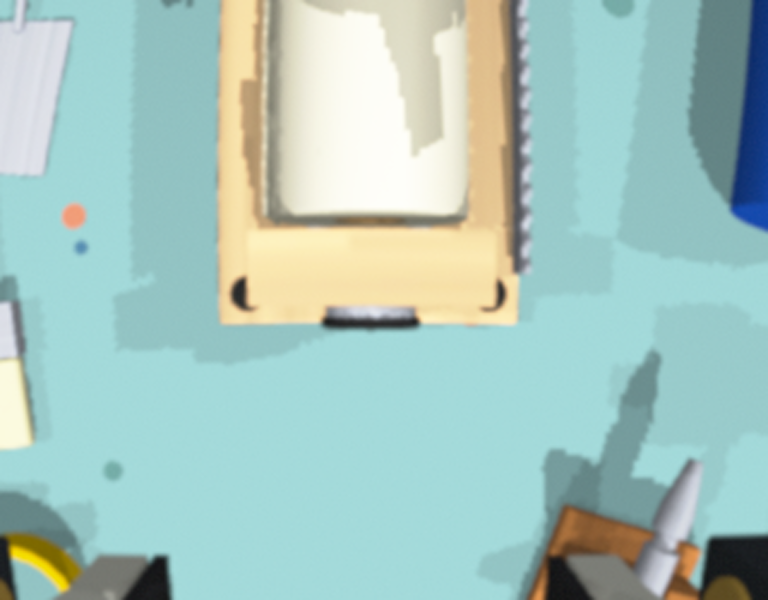

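The wrist view from above shows the near cheek top at crop x 247–496, y 230–307. The dark pad edge is at x 323–418, y≈318. The base corners are at (219,324) and (517,324).

Run:
```python
from h import *
import pickle
ci=pickle.load(open("w2.pkl","rb"))
f=lambda x,y,z:onz("wrist",170+x/2.4,y/2.4,z,ci)
def pr(n,p): print(n,np.round(p,4))
l,rr=f(219,324,.014),f(517,324,.014);pr("base",[l,rr,(l+rr)/2]);print(np.linalg.norm(l-rr),np.degrees(np.arctan2(*(l-rr)[1::-1])))
l2,r2=f(220,2,.014),f(511,2,.014);print("edges",[np.degrees(np.arctan2(*(a-b)[1::-1])) for a,b in((l2,l),(r2,rr))],np.linalg.norm(l2-r2))
for z in(.096,.11):
    c=[f(247,230,z),f(496,230,z),f(247,308,z),f(497,306,z)];print(z,np.linalg.norm(c[0]-c[1]),np.linalg.norm(c[2]-c[3]),np.linalg.norm(c[0]-c[2]),(c[2]+c[3])[:2]/2,(c[0]+c[1])[:2]/2,np.degrees(np.arctan2(*(c[2]-c[3])[1::-1])))
for z in(.07,.08,.091):
    a,b=f(323,322,z),f(418,322,z);print("pad",z,(a+b)/2,np.linalg.norm(a-b))
# nose check
pr("nose",f(695,461,.045))
```

```text
base [[0.6351 0.0187 0.014 ]
 [0.4862 0.0045 0.014 ]
 [0.5606 0.0116 0.014 ]]
0.14949924207972703 5.454833179304059
edges [np.float64(-84.5490443667817), np.float64(-83.95703077023994)] 0.14773906538030335
0.096 0.09594100586983056 0.09704049247864635 0.03051185134677722 [0.56147276 0.00143769] [ 0.56451157 -0.02859456] 5.980479344300666
0.11 0.09128206185797597 0.09232815683819846 0.029030180336202912 [0.56181262 0.0011406 ] [ 0.56470387 -0.02743327] 5.980479344300668
pad 0.07 [0.5609644  0.00899258 0.07      ] 0.03997117613953737
pad 0.08 [0.56120325 0.00855756 0.08      ] 0.038699424251280264
pad 0.091 [0.56146599 0.00807903 0.091     ] 0.03730049717419734
nose [0.3907 0.0588 0.045 ]
```

Request:
{"api": "jog_arm", "payload": {"deltas": [[[1,-3.5,3.9,0,-0.074],[1,-3.5,3.9,0,-0.074],[1,-3.5,3.9,0,-0.074],[1,-3.4,3.8,0,-0.073],[1,0,0,-5,0],[1,0,0,-5,0],[1,0,0,0,0],[1,0,0,0,0]]]}}

```text
time_s: 3.45
tcp_pos: [0.4236, 0.2188, 0.1474]
eef_rot: [-179.9, 0.1, -101.5]
contact_force: [-0.2, 0.7, 0.3]
gripper_width: 0.0872
gripper_force: 0.0
```

Request:
{"api": "jog_arm", "payload": {"deltas": [[[1,0,0,-4,0],[1,0,0,-4,0],[1,0,0,-1.7,0],[1,0,0,0,0],[1,0,0,0,0]]]}}

```text
time_s: 4.08
tcp_pos: [0.4242, 0.2189, 0.0504]
eef_rot: [-179.9, 0.2, -101.6]
contact_force: [0.5, 0.4, 0.4]
gripper_width: 0.0878
gripper_force: 0.0
```

Request:
{"api": "jog_arm", "payload": {"deltas": [[[-1,0,0,0,0],[-1,0,0,0,0],[-1,0,0,0,0],[-1,0,0,0,0],[-1,0,0,0,0],[-1,0,0,0,0],[-1,0,0,0,0],[-1,0,0,0,0]]], "force": 40}}

```text
time_s: 5.08
tcp_pos: [0.4231, 0.2176, 0.0486]
eef_rot: [-180.0, -0.0, -101.6]
contact_force: [1.0, -0.4, -0.3]
gripper_width: 0.0187
gripper_force: 40.0
```

Request:
{"api": "jog_arm", "payload": {"deltas": [[[-1,0,0,1,0],[-1,0,0,2,0],[-1,0,0,3,0],[-1,0,0,0,0],[-1,2,0,0,0.05],[-1,2,0,0,0.05],[-1,2,-0.4,0,0.05],[-1,2,-0.4,0,0.05]]]}}

```text
time_s: 6.08
tcp_pos: [0.5028, 0.209, 0.1071]
eef_rot: [179.9, -0.1, -90.0]
contact_force: [0.4, 0.3, -4.0]
gripper_width: 0.0189
gripper_force: 40.0
```

Request:
{"api": "jog_arm", "payload": {"deltas": [[[-1,2,-0.4,0,0.05],[-1,1.8,-0.2,0,0.05],[-1,0,0,-1.5,0],[-1,0,0,-1.5,0],[-1,0,0,0,0],[-1,0,0,0,0]]]}}

```text
time_s: 6.82
tcp_pos: [0.5408, 0.2038, 0.0785]
eef_rot: [180.0, -0.0, -84.4]
contact_force: [0.4, -0.7, -4.5]
gripper_width: 0.0189
gripper_force: 40.0
```

Run:
```python
from h import *
import pickle
ci=info("wrist");im=r.capture("wrist");cv2.imwrite("pics/w3.png",im);pickle.dump(ci,open("w3.pkl","wb"))
s=r.get_state();print(s["tcp_pos"],s["eef_rot"],s["time_s"],s["contact_force"],s["moment"])
cv2.imwrite("pics/w3c.png",cv2.resize(im[0:250,170:490],None,fx=2.4,fy=2.4,interpolation=2))
S=r.capture("scene");D=r.capture("side");cv2.imwrite("pics/s3.png",S);cv2.imwrite("pics/d3.png",D)
```

```text
[0.54106879 0.20397696 0.07886807] [-1.79975768e+02  1.01175933e-02 -8.43637248e+01] 6.875 [ 0.09207038 -0.37041478 -4.03686654] [ 0.18431673 -0.10162844  0.0179749 ]
```

View pics/w3c.png

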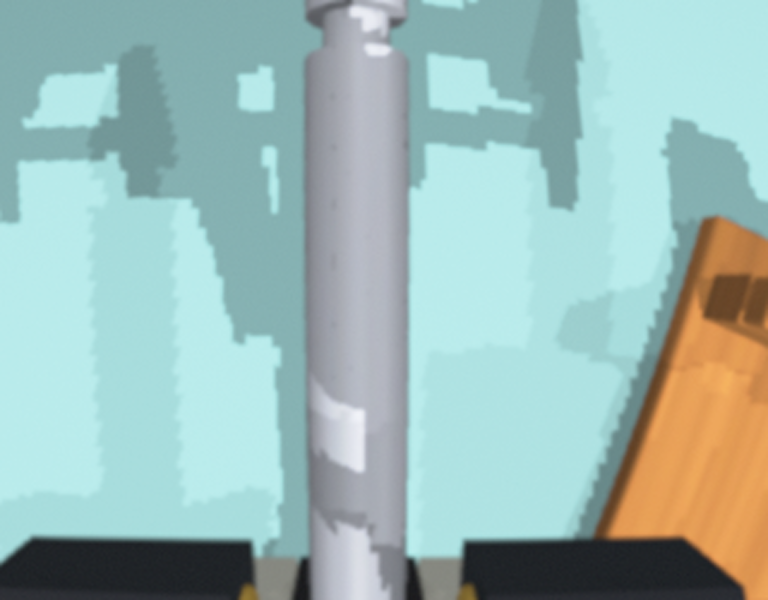

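The shaft runs straight up the view, centred at crop x≈356, with the groove at y≈30. The nose is out of view here, so I'll check its tilt in the fixed cameras.

Run:
```python
from h import *
s=r.get_state();t=s["tcp_pos"];y=np.radians(s["eef_rot"][2]);u=np.array([np.cos(y),np.sin(y),0]);c=t-[0,0,.0036]
nose=c+u*.163;out=[]
for n,f in(("scene","s3"),("side","d3")):
    im=cv2.imread(f"pics/{f}.png");p=proj(n,nose);g=proj(n,nose-u*.045);b=proj(n,c-u*.177);m=proj(n,[.5615,.0013,.07]);print(n,p,g,b,m)
    x,yv=int(p[0])-40,int(p[1])-30
    k=cv2.resize(im[yv:yv+60,x:x+80],None,fx=5,fy=5,interpolation=2)
    for q in(p,): cv2.circle(k,(int((q[0]-x+.5)*5),int((q[1]-yv+.5)*5)),3,(0,0,255),-1)
    x2,y2=int(b[0])-40,int(b[1])-30
    k2=cv2.resize(im[y2:y2+60,x2:x2+80],None,fx=5,fy=5,interpolation=2);cv2.circle(k2,(int((b[0]-x2+.5)*5),int((b[1]-y2+.5)*5)),3,(0,255,0),-1)
    out.append(np.hstack([k,k2]));print((x,yv),(x2,y2))
cv2.imwrite("pics/c3.png",np.vstack(out));print(nose)
```

```text
scene [380.8328665  210.57844819] [395.38332268 212.9302576 ] [493.56794845 228.79996803] [367.58729213 209.62826778]
(340, 180) (453, 198)
side [296.05614142 175.90936574] [290.36192251 169.62294239] [257.75539928 133.62530825] [301.49023845 183.12966237]
(256, 145) (217, 103)
[0.55726753 0.04183324 0.07557607]
```

View pics/c3.png

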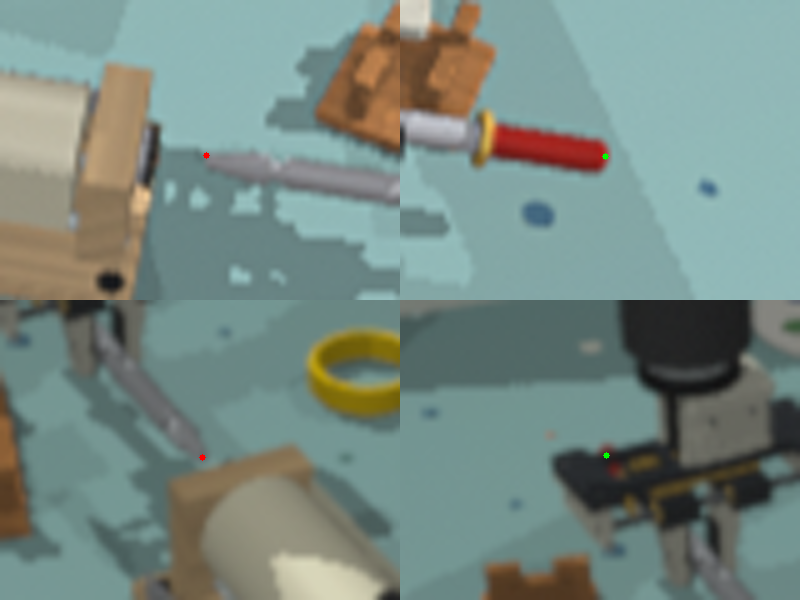

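The predicted tip (red dot) lies on the real nose in both views, and the handle end matches too. The spindle is level and aligned. I'll lower it 5 mm, shift it 0.6 mm in x, and start inserting.

Request:
{"api": "jog_arm", "payload": {"deltas": [[[-1,0.06,0,-0.5,0],[-1,0,0,0,0],[-1,0.1,-1,0,0],[-1,0.1,-1,0,0],[-1,0.1,-1,0,0],[-1,0.1,-1,0,0],[-1,0.1,-1,0,0],[-1,0,0,0,0]]]}}

```text
time_s: 7.98
tcp_pos: [0.5467, 0.1528, 0.0736]
eef_rot: [180.0, -0.0, -84.4]
contact_force: [0.1, 0.2, -4.8]
gripper_width: 0.0188
gripper_force: 40.0
```

Request:
{"api": "jog_arm", "payload": {"deltas": [[[-1,0.05,-0.5,0,0],[-1,0.05,-0.5,0,0],[-1,0.05,-0.5,0,0],[-1,0.05,-0.5,0,0],[-1,0,0,0,0]]]}}

```text
time_s: 8.6
tcp_pos: [0.5487, 0.1333, 0.0736]
eef_rot: [180.0, -0.0, -84.4]
contact_force: [-0.3, 0.0, -4.4]
gripper_width: 0.0188
gripper_force: 40.0
```

Request:
{"api": "jog_arm", "payload": {"deltas": [[[-1,0.04,-0.4,0,0],[-1,0.04,-0.4,0,0],[-1,0.04,-0.4,0,0],[-1,0,0,0,0]]]}}

```text
time_s: 9.1
tcp_pos: [0.5499, 0.1213, 0.0736]
eef_rot: [180.0, -0.0, -84.4]
contact_force: [-0.6, 0.8, -4.0]
gripper_width: 0.0189
gripper_force: 40.0
```

Request:
{"api": "jog_arm", "payload": {"deltas": [[[-1,0.04,-0.4,0,0],[-1,0.04,-0.4,0,0],[-1,0.04,-0.4,0,0],[-1,0,0,0,0]]]}}

```text
time_s: 9.6
tcp_pos: [0.5512, 0.1093, 0.0736]
eef_rot: [-180.0, -0.0, -84.4]
contact_force: [0.3, -0.6, -3.5]
gripper_width: 0.0191
gripper_force: 40.0
```

Request:
{"api": "jog_arm", "payload": {"deltas": [[[-1,0.05,-0.5,0,0],[-1,0.05,-0.5,0,0],[-1,0.05,-0.5,0,0],[-1,0.05,-0.5,0,0],[-1,0.05,-0.5,0,0],[-1,0,0,0,0]]]}}

```text
time_s: 10.35
tcp_pos: [0.5535, 0.0839, 0.0735]
eef_rot: [180.0, -0.0, -84.4]
contact_force: [1.0, -1.1, -3.8]
gripper_width: 0.0189
gripper_force: 40.0
```

Request:
{"api": "jog_arm", "payload": {"deltas": [[[-1,0.05,-0.5,0,0],[-1,0.05,-0.5,0,0],[-1,0.05,-0.5,0,0],[-1,0.05,-0.5,0,0],[-1,0.05,-0.5,0,0],[-1,0,0,0,0]]]}}

```text
time_s: 11.1
tcp_pos: [0.5561, 0.0589, 0.0736]
eef_rot: [180.0, -0.0, -84.4]
contact_force: [1.6, -1.6, -4.2]
gripper_width: 0.019
gripper_force: 40.0
```

Request:
{"api": "jog_arm", "payload": {"deltas": [[[-1,0.05,-0.5,0,0],[-1,0.05,-0.5,0,0],[-1,0.05,-0.5,0,0],[-1,0.05,-0.5,0,0],[-1,0.05,-0.5,0,0],[-1,0,0,0,0],[-1,0,0,0,0]]]}}

```text
time_s: 11.98
tcp_pos: [0.5587, 0.0341, 0.0737]
eef_rot: [180.0, -0.0, -84.4]
contact_force: [0.4, -1.4, -2.0]
gripper_width: 0.0187
gripper_force: 40.0
```

Request:
{"api": "jog_arm", "payload": {"deltas": [[[1,0,0,0,0],[1,0,0,0,0],[1,0,0,0,0],[1,0,0,0,0],[1,0,0,0,0],[1,0,0,0,0]]]}}

```text
time_s: 12.72
tcp_pos: [0.5586, 0.0347, 0.0736]
eef_rot: [180.0, -0.0, -84.4]
contact_force: [0.1, -1.2, -0.2]
gripper_width: 0.0733
gripper_force: 0.0
```

Request:
{"api": "jog_arm", "payload": {"deltas": [[[1,0,0,3,0],[1,0,0,3,0],[1,0,0,0,0],[1,-0.36,3.6,0,0],[1,-0.36,3.6,0,0],[1,-0.36,3.6,0,0],[1,-0.35,3.7,0,0],[1,0,0,0,0]]]}}

```text
time_s: 13.72
tcp_pos: [0.5439, 0.1817, 0.1328]
eef_rot: [180.0, -0.0, -84.2]
contact_force: [-0.1, 0.3, 0.2]
gripper_width: 0.0877
gripper_force: 0.0
```

Run:
```python
from h import *
im=r.capture("scene");cv2.imwrite("pics/s4.png",im);w=r.capture("wrist");D=r.capture("side")
s=r.get_state();print(s["tcp_pos"],s["eef_rot"],s["time_s"])
for n,i in(("scene",im),("side",D)):
    hs=cv2.cvtColor(i,cv2.COLOR_BGR2HSV);m=(((hs[...,0]<6)|(hs[...,0]>174))&(hs[...,1]>160)&(hs[...,2]>70)).astype(np.uint8)
    k,l,st,c=cv2.connectedComponentsWithStats(m);print(n,[(st[j],c[j].round(1)) for j in range(1,k) if st[j][4]>20])
a=cv2.resize(im[170:250,340:500],(800,400),interpolation=2);b=cv2.resize(w[0:200,160:480],(320,200));
o=np.zeros((600,800,3),np.uint8);o[:400]=a;o[400:,:320]=b;o[400:,330:650]=cv2.resize(D[90:190,200:360],(320,200),interpolation=2);cv2.imwrite("pics/c4.png",o)
```

```text
[0.54388017 0.17925866 0.13294688] [ 1.79938984e+02 -2.73759288e-02 -8.43826824e+01] 13.875
scene [(array([622,   0,  18,  15, 188], dtype=int32), array([632.2,   5.3])), (array([ 549,  134,   91,   55, 2954], dtype=int32), array([592.2, 163.2])), (array([414, 216,  11,   6,  28], dtype=int32), array([417.5, 219. ]))]
side [(array([ 27,   0,  21,  22, 409], dtype=int32), array([37.4, 10.4])), (array([ 118,  105,   45,   48, 1019], dtype=int32), array([141.5, 133.8])), (array([133, 108,   5,  10,  24], dtype=int32), array([135.2, 112.3])), (array([276, 154,   7,   8,  31], dtype=int32), array([278.7, 157.2]))]
```

View pics/c4.png

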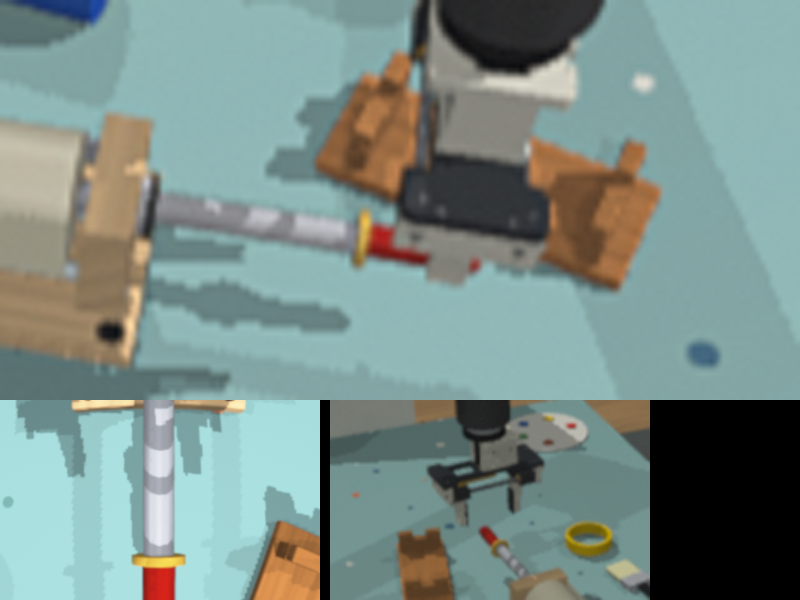

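The spindle stays in the bore. The collar is at scene pixel (412.4,217.6) and the handle end is near (435,223). I'll compute the droop.

Run:
```python
from h import *
M=np.array([.5615,.0013,.07]);u=np.array([.0976,-.9952,0])
for z in(.07,.065,.06):
    for d in(.1335,.2095): 
        p=M-u*d;p[2]=z;print(z,d,proj("scene",p).round(1),proj("side",p).round(1))
im=cv2.imread("pics/s4.png");h=cv2.cvtColor(im,cv2.COLOR_BGR2HSV)
y=((h[...,0]>15)&(h[...,0]<35)&(h[...,1]>130)).astype(np.uint8)
y[:, :405]=0;y[:,425:]=0;v,x=np.nonzero(y[200:235]);print("collar",x.mean(),x.min(),x.max(),v.mean()+200,v.min()+200,v.max()+200)
```

```text
0.07 0.1335 [410.7 216.6] [284.7 164.5]
0.07 0.2095 [435.6 220.7] [275.9 154.8]
0.065 0.1335 [410.4 217.6] [284.7 165.6]
0.065 0.2095 [435.3 221.6] [276.  155.9]
0.06 0.1335 [410.1 218.6] [284.8 166.8]
0.06 0.2095 [435.  222.6] [276. 157.]
collar 412.1666666666667 411 413 217.16666666666666 213 222
```

Request:
{"api": "jog_arm", "payload": {"deltas": [[[1,0,0,-3,0],[1,0,0,-2.5,0],[1,0,0,-1.2,0],[1,0,0,0,0],[1,0,0,0,0]]]}}

```text
time_s: 14.5
tcp_pos: [0.545, 0.1798, 0.0674]
eef_rot: [-179.9, 0.0, -84.4]
contact_force: [-0.0, 0.1, 0.5]
gripper_width: 0.0879
gripper_force: 0.0
```

Request:
{"api": "jog_arm", "payload": {"deltas": [[[-1,0,0,0,0],[-1,0,0,0,0],[-1,0,0,0,0],[-1,0,0,0,0],[-1,0,0,0,0],[-1,0,0,0,0],[-1,0,0,0,0]]], "force": 55}}

```text
time_s: 15.38
tcp_pos: [0.5443, 0.1797, 0.0665]
eef_rot: [180.0, -0.0, -84.4]
contact_force: [0.3, -1.0, -0.6]
gripper_width: 0.0229
gripper_force: 0.0
```

Request:
{"api": "jog_arm", "payload": {"deltas": [[[-1,0,0,0,0],[-1,0,0,0,0],[-1,0,0,0,0]]]}}

```text
time_s: 15.75
tcp_pos: [0.5443, 0.1796, 0.0665]
eef_rot: [180.0, -0.0, -84.4]
contact_force: [-0.6, 0.3, -0.4]
gripper_width: 0.0203
gripper_force: 55.0
```

Request:
{"api": "jog_arm", "payload": {"deltas": [[[-1,0,0,0.3,0],[-1,0,0,0.3,0],[-1,0,0,0,0]]]}}

```text
time_s: 16.12
tcp_pos: [0.5442, 0.1794, 0.0727]
eef_rot: [180.0, -0.0, -84.4]
contact_force: [0.8, -1.5, -2.6]
gripper_width: 0.0207
gripper_force: 55.0
```

Request:
{"api": "jog_arm", "payload": {"deltas": [[[-1,0,0,0.15,0],[-1,0.05,-0.5,0,0],[-1,0.05,-0.5,0,0],[-1,0.05,-0.5,0,0],[-1,0.05,-0.5,0,0],[-1,0,0,0,0]]]}}

```text
time_s: 16.88
tcp_pos: [0.5461, 0.1587, 0.0739]
eef_rot: [180.0, -0.0, -84.4]
contact_force: [0.2, -0.9, -1.1]
gripper_width: 0.0205
gripper_force: 55.0
```

Request:
{"api": "jog_arm", "payload": {"deltas": [[[-1,0.05,-0.5,0,0],[-1,0.05,-0.5,0,0],[-1,0.05,-0.5,0,0],[-1,0.05,-0.5,0,0],[-1,0,0,0,0]]]}}

```text
time_s: 17.5
tcp_pos: [0.548, 0.1387, 0.074]
eef_rot: [180.0, -0.0, -84.4]
contact_force: [0.4, -1.7, -2.0]
gripper_width: 0.0202
gripper_force: 55.0
```

Request:
{"api": "jog_arm", "payload": {"deltas": [[[-1,0.04,-0.4,0,0],[-1,0.04,-0.4,0,0],[-1,0.04,-0.4,0,0],[-1,0.04,-0.4,0,0],[-1,0.04,-0.4,0,0],[-1,0.04,-0.4,0,0],[-1,0,0,0,0]]]}}

```text
time_s: 18.38
tcp_pos: [0.5505, 0.115, 0.0739]
eef_rot: [180.0, -0.0, -84.4]
contact_force: [0.1, 0.9, -4.1]
gripper_width: 0.0208
gripper_force: 55.0
```

Request:
{"api": "jog_arm", "payload": {"deltas": [[[-1,0.03,-0.3,0,0],[-1,0.03,-0.3,0,0],[-1,0.03,-0.3,0,0],[-1,0,0,0,0]]]}}

```text
time_s: 18.88
tcp_pos: [0.5517, 0.1086, 0.0737]
eef_rot: [-179.9, 0.2, -84.4]
contact_force: [-1.9, 13.9, -7.0]
gripper_width: 0.0199
gripper_force: 55.0
```

Request:
{"api": "jog_arm", "payload": {"deltas": [[[-1,-0.05,0.5,0,0],[-1,0,0,0,0],[-1,0,0,-0.2,0],[-1,0,0,0,0]]]}}

```text
time_s: 19.38
tcp_pos: [0.5511, 0.1113, 0.0721]
eef_rot: [180.0, -0.0, -84.4]
contact_force: [-0.3, -2.1, -1.7]
gripper_width: 0.0201
gripper_force: 55.0
```

Run:
```python
from h import *
M=np.array([.5615,.0013,.07]);u=np.array([.0976,-.9952,0])
s=r.get_state();print(s["tcp_pos"],s["contact_force"],s["moment"])
im=r.capture("scene");cv2.imwrite("pics/s5.png",im);D=r.capture("side");cv2.imwrite("pics/d5.png",D)
d=(s["tcp_pos"][1]-.0013)/.9952-.045
for k in(d,.215*-1):
  p=M-u*k;print(k,proj("scene",p),proj("side",p))
p=M-u*-.215;p[2]=.11;print(proj("scene",p))
h=cv2.cvtColor(im,cv2.COLOR_BGR2HSV)
y=((h[...,0]>15)&(h[...,0]<35)&(h[...,1]>110)).astype(np.uint8);q=proj("scene",M-u*d).astype(int)
v,x=np.nonzero(y[q[1]-9:q[1]+10,q[0]-6:q[0]+9]);print("collar",x.mean()+q[0]-6,v.min()+q[1]-9,v.max()+q[1]-9,len(x))
a=cv2.resize(im[185:235,280:440],(800,250),interpolation=2);b=cv2.resize(D[140:240,260:380],(420,350),interpolation=2)
o=np.zeros((600,800,3),np.uint8);o[:250]=a;o[250:,:420]=b;cv2.imwrite("pics/c5.png",o)
```

```text
[0.55107417 0.11130134 0.07212145] [-0.34693636 -2.14312862 -1.74715968] [-0.24015158  0.07330994 -0.06682036]
0.06553189549926551 [388.60551357 213.04137286] [293.00483208 173.71512765]
-0.215 [300.21724701 198.68818685] [333.05502217 218.15070191]
[299.88298816 190.51730244]
collar 390.94736842105266 209 217 19
```

View pics/c5.png

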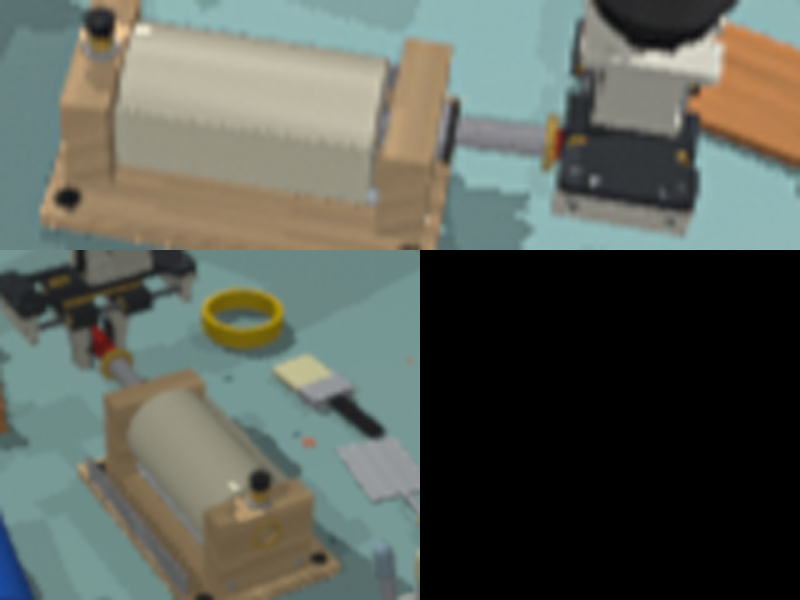

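The collar shows at (391,213), about 65 mm off the cheek, and the catch is still down. The nose was therefore catching on the edge of the far bore. With the handle 2 mm lower I'll feel forward again.

Request:
{"api": "jog_arm", "payload": {"deltas": [[[-1,0.02,-0.2,0,0],[-1,0.02,-0.2,0,0],[-1,0.01,-0.1,0,0],[-1,0,0,0,0]]]}}

```text
time_s: 19.98
tcp_pos: [0.5523, 0.1088, 0.0725]
eef_rot: [-179.9, 0.2, -84.4]
contact_force: [-4.0, 10.9, -1.9]
gripper_width: 0.0206
gripper_force: 55.0
```

Request:
{"api": "jog_arm", "payload": {"deltas": [[[-1,-0.05,0.5,0,0],[-1,-0.15,0,0,0],[-1,0.02,-0.2,0,0],[-1,0,0,0,0]]]}}

```text
time_s: 20.48
tcp_pos: [0.5503, 0.11, 0.0723]
eef_rot: [-179.9, 0.0, -84.4]
contact_force: [0.1, 2.6, -1.6]
gripper_width: 0.0206
gripper_force: 55.0
```

Request:
{"api": "jog_arm", "payload": {"deltas": [[[-1,0.02,-0.2,0,0],[-1,0.01,-0.1,0,0],[-1,0,0,0,0]]]}}

```text
time_s: 20.85
tcp_pos: [0.5508, 0.1086, 0.0723]
eef_rot: [-179.9, 0.2, -84.4]
contact_force: [-0.9, 11.4, -0.7]
gripper_width: 0.021
gripper_force: 55.0
```

The force readings suggest the handle is held too high. Both the roll and the spindle weight lie inside the near cheek, so a level rod should push up on the grip, but Fz is negative. That means the nose is low. I'll back off and lower the handle in steps, watching Fz.

Request:
{"api": "jog_arm", "payload": {"deltas": [[[-1,-0.05,0.5,0,0],[-1,0,0,-0.2,0],[-1,0,0,0,0]]]}}

```text
time_s: 21.22
tcp_pos: [0.5498, 0.1116, 0.07]
eef_rot: [-180.0, 0.0, -84.4]
contact_force: [0.7, 1.4, 0.3]
gripper_width: 0.0204
gripper_force: 55.0
```

Request:
{"api": "jog_arm", "payload": {"deltas": [[[-1,0,0,-0.2,0],[-1,0,0,0,0]]]}}

```text
time_s: 21.48
tcp_pos: [0.5498, 0.1118, 0.0681]
eef_rot: [-180.0, 0.0, -84.4]
contact_force: [1.2, 2.1, -0.4]
gripper_width: 0.0205
gripper_force: 55.0
```

Request:
{"api": "jog_arm", "payload": {"deltas": [[[-1,0,0,-0.2,0],[-1,0,0,0,0]]]}}

```text
time_s: 21.72
tcp_pos: [0.5499, 0.1119, 0.0663]
eef_rot: [-180.0, 0.0, -84.4]
contact_force: [1.2, 2.9, 3.6]
gripper_width: 0.0207
gripper_force: 55.0
```

Request:
{"api": "jog_arm", "payload": {"deltas": [[[-1,0.07,-0.2,0,0],[-1,0.02,-0.2,0,0],[-1,0.01,-0.1,0,0],[-1,0,0,0,0]]]}}

```text
time_s: 22.22
tcp_pos: [0.5512, 0.1076, 0.0666]
eef_rot: [-179.9, 0.1, -84.4]
contact_force: [0.0, 6.4, 4.5]
gripper_width: 0.0206
gripper_force: 55.0
```

Request:
{"api": "jog_arm", "payload": {"deltas": [[[-1,0.01,-0.1,0,0],[-1,0.01,-0.1,0,0],[-1,0,0,0,0]]]}}

```text
time_s: 22.6
tcp_pos: [0.5514, 0.1057, 0.0666]
eef_rot: [-179.9, 0.1, -84.4]
contact_force: [-0.2, 6.6, 3.4]
gripper_width: 0.0208
gripper_force: 55.0
```

Request:
{"api": "jog_arm", "payload": {"deltas": [[[-1,0.02,-0.2,0,0],[-1,0.02,-0.2,0,0],[-1,0.02,-0.2,0,0],[-1,0,0,0,0]]]}}

```text
time_s: 23.1
tcp_pos: [0.5521, 0.0998, 0.0666]
eef_rot: [-179.9, 0.1, -84.4]
contact_force: [-0.5, 7.2, 3.6]
gripper_width: 0.0206
gripper_force: 55.0
```

Request:
{"api": "jog_arm", "payload": {"deltas": [[[-1,0.02,-0.2,0,0],[-1,0.02,-0.2,0,0],[-1,0.02,-0.2,0,0],[-1,0.02,-0.2,0,0],[-1,0,0,0,0]]]}}

```text
time_s: 23.72
tcp_pos: [0.5529, 0.0922, 0.0665]
eef_rot: [-179.9, 0.1, -84.4]
contact_force: [0.1, 9.5, 1.8]
gripper_width: 0.0203
gripper_force: 55.0
```

Request:
{"api": "jog_arm", "payload": {"deltas": [[[-1,0.02,-0.2,0,0],[-1,0.02,-0.2,0,0],[-1,0.02,-0.2,0,0],[-1,0,0,0,0]]]}}

```text
time_s: 24.22
tcp_pos: [0.5531, 0.086, 0.0659]
eef_rot: [-179.9, 0.1, -84.4]
contact_force: [0.6, 9.6, -1.0]
gripper_width: 0.0205
gripper_force: 55.0
```

Request:
{"api": "jog_arm", "payload": {"deltas": [[[-1,0.02,-0.2,0,0],[-1,0.02,-0.2,0,0],[-1,0.02,-0.2,0,0],[-1,0.02,-0.2,0,0],[-1,0,0,0,0]]]}}

```text
time_s: 24.85
tcp_pos: [0.5537, 0.0776, 0.0657]
eef_rot: [-180.0, 0.1, -84.4]
contact_force: [2.0, 7.3, -1.7]
gripper_width: 0.0207
gripper_force: 55.0
```

Request:
{"api": "jog_arm", "payload": {"deltas": [[[-1,0.02,-0.2,0,0],[-1,0.02,-0.2,0,0],[-1,0,0,0,0]]]}}

```text
time_s: 25.22
tcp_pos: [0.5541, 0.0739, 0.0656]
eef_rot: [-180.0, 0.1, -84.4]
contact_force: [0.6, 9.3, -3.5]
gripper_width: 0.0205
gripper_force: 55.0
```

Request:
{"api": "jog_arm", "payload": {"deltas": [[[-1,0.02,-0.2,-0.05,0],[-1,0.02,-0.2,0,0],[-1,0.02,-0.2,0,0],[-1,0.01,-0.1,0,0],[-1,0,0,0,0]]]}}

```text
time_s: 25.85
tcp_pos: [0.5549, 0.0669, 0.0653]
eef_rot: [-180.0, 0.1, -84.4]
contact_force: [0.8, 9.3, -2.2]
gripper_width: 0.0205
gripper_force: 55.0
```

Request:
{"api": "jog_arm", "payload": {"deltas": [[[-1,0.01,-0.1,0,0],[-1,0.02,-0.2,0,0],[-1,0.01,-0.1,0,0],[-1,0,0,0,0]]]}}

```text
time_s: 26.35
tcp_pos: [0.5553, 0.0629, 0.0653]
eef_rot: [-180.0, 0.1, -84.4]
contact_force: [0.1, 8.3, -2.3]
gripper_width: 0.0208
gripper_force: 55.0
```

Constant drag of 8–9 N. The pad comes next, so I'll use 1 mm steps.

Request:
{"api": "jog_arm", "payload": {"deltas": [[[-1,0.01,-0.1,0,0],[-1,0.01,-0.1,0,0],[-1,0.01,-0.1,0,0],[-1,0,0,0,0]]]}}

```text
time_s: 26.85
tcp_pos: [0.5556, 0.0599, 0.0653]
eef_rot: [-180.0, 0.1, -84.4]
contact_force: [0.5, 8.7, -1.8]
gripper_width: 0.0204
gripper_force: 55.0
```

Request:
{"api": "jog_arm", "payload": {"deltas": [[[-1,0.01,-0.1,0,0],[-1,0.01,-0.1,0,0],[-1,0,0,0,0]]]}}

```text
time_s: 27.22
tcp_pos: [0.5558, 0.0578, 0.0653]
eef_rot: [-180.0, 0.1, -84.4]
contact_force: [0.6, 8.4, -0.7]
gripper_width: 0.0207
gripper_force: 55.0
```

Request:
{"api": "jog_arm", "payload": {"deltas": [[[-1,0.01,-0.1,0,0],[-1,0,0,0,0]]]}}

```text
time_s: 27.48
tcp_pos: [0.5559, 0.0568, 0.0653]
eef_rot: [-180.0, 0.1, -84.4]
contact_force: [1.8, 7.5, -1.9]
gripper_width: 0.0207
gripper_force: 55.0
```

Request:
{"api": "jog_arm", "payload": {"deltas": [[[-1,0.01,-0.1,0,0],[-1,0,0,0,0]]]}}

```text
time_s: 27.72
tcp_pos: [0.556, 0.0558, 0.0653]
eef_rot: [-180.0, 0.1, -84.4]
contact_force: [1.2, 9.2, -1.6]
gripper_width: 0.0209
gripper_force: 55.0
```

Request:
{"api": "jog_arm", "payload": {"deltas": [[[-1,0.01,-0.1,0,0],[-1,0,0,0,0]]]}}

```text
time_s: 27.98
tcp_pos: [0.5561, 0.0553, 0.0653]
eef_rot: [-179.9, 0.1, -84.4]
contact_force: [-1.3, 11.5, -1.5]
gripper_width: 0.0206
gripper_force: 55.0
```

Request:
{"api": "jog_arm", "payload": {"deltas": [[[-1,0.01,-0.1,0,0],[-1,0,0,0,0]]]}}

```text
time_s: 28.22
tcp_pos: [0.5561, 0.0548, 0.0653]
eef_rot: [-179.9, 0.1, -84.4]
contact_force: [-0.7, 13.6, -1.9]
gripper_width: 0.0204
gripper_force: 55.0
```

Request:
{"api": "jog_arm", "payload": {"deltas": [[[-1,0.01,-0.1,0,0],[-1,0,0,0,0]]]}}

```text
time_s: 28.48
tcp_pos: [0.5563, 0.054, 0.0653]
eef_rot: [-179.9, 0.2, -84.4]
contact_force: [-1.7, 16.4, -1.4]
gripper_width: 0.0203
gripper_force: 55.0
```

Run:
```python
from h import *
im=r.capture("scene");cv2.imwrite("pics/s6.png",im)
M=np.array([.5615,.0013,.07]);u=np.array([.0976,-.9952,0])
h=cv2.cvtColor(im,cv2.COLOR_BGR2HSV)
for k in(.007,.010,.013,.02):print(k,proj("scene",M-u*k).round(1))
for v in range(203,218,3):print(v,[tuple(int(t) for t in h[v,x]) for x in range(364,380)])
# catch knob: dark pixels
for f in("s5","s6"):
    g=cv2.cvtColor(cv2.imread(f"pics/{f}.png"),cv2.COLOR_BGR2GRAY)[180:200,290:312];y,x=np.nonzero(g<50);print(f,len(y),x.mean()+290,y.mean()+180,y.min()+180,y.max()+180)
```

```text
0.007 [369.8 210. ]
0.01 [370.8 210.1]
0.013 [371.7 210.3]
0.02 [374.  210.7]
203 [(16, 92, 169), (17, 91, 166), (17, 92, 164), (17, 97, 166), (17, 90, 161), (43, 24, 171), (86, 42, 170), (90, 52, 173), (91, 55, 176), (91, 54, 150), (94, 49, 78), (113, 21, 48), (114, 26, 50), (108, 26, 49), (45, 7, 69), (26, 16, 128)]
206 [(17, 91, 168), (17, 90, 164), (17, 95, 167), (17, 93, 170), (14, 47, 136), (130, 8, 91), (15, 38, 54), (20, 156, 142), (22, 124, 146), (30, 26, 88), (105, 35, 58), (107, 34, 53), (110, 31, 50), (90, 5, 52), (30, 15, 119), (27, 17, 137)]
209 [(17, 91, 166), (16, 94, 166), (17, 93, 167), (17, 81, 157), (150, 6, 133), (114, 35, 72), (20, 117, 72), (21, 157, 156), (20, 149, 125), (13, 60, 60), (115, 31, 49), (120, 10, 49), (105, 10, 51), (105, 36, 43), (102, 34, 38), (105, 26, 39)]
212 [(17, 93, 165), (17, 92, 167), (16, 92, 170), (16, 41, 144), (135, 6, 88), (0, 11, 46), (21, 155, 117), (21, 157, 149), (19, 91, 87), (23, 29, 70), (18, 35, 72), (0, 0, 62), (30, 17, 60), (105, 18, 56), (103, 32, 56), (105, 35, 58)]
215 [(16, 94, 168), (16, 92, 171), (16, 81, 157), (6, 11, 120), (107, 30, 60), (20, 103, 52), (21, 153, 117), (21, 105, 95), (120, 8, 67), (105, 38, 67), (105, 26, 79), (105, 24, 65), (107, 31, 57), (103, 32, 55), (103, 31, 57), (107, 32, 56)]
s5 12 299.5 189.83333333333334 188 191
s6 21 299.85714285714283 189.1904761904762 187 191
```

Request:
{"api": "jog_arm", "payload": {"deltas": [[[-1,0.01,-0.1,0,0],[-1,0,0,0,0]]]}}

```text
time_s: 28.78
tcp_pos: [0.5563, 0.0532, 0.0653]
eef_rot: [-179.9, 0.2, -84.4]
contact_force: [-2.0, 16.1, -1.1]
gripper_width: 0.0207
gripper_force: 55.0
```

Request:
{"api": "jog_arm", "payload": {"deltas": [[[-1,0.01,-0.1,0,0],[-1,0,0,0,0]]]}}

```text
time_s: 29.02
tcp_pos: [0.5564, 0.0525, 0.0652]
eef_rot: [-179.9, 0.2, -84.4]
contact_force: [-3.7, 18.7, -0.7]
gripper_width: 0.0205
gripper_force: 55.0
```

```bash
cat > k.py <<'E'
from h import *
import sys
im=r.capture("scene");cv2.imwrite(f"pics/{sys.argv[1]}.png",im)
for f in("s5","s6",sys.argv[1]):
    g=cv2.cvtColor(cv2.imread(f"pics/{f}.png"),cv2.COLOR_BGR2GRAY);print(f,g[184:194,298:302].mean(1).astype(int))
s=r.get_state();print(s["tcp_pos"],s["contact_force"],s["time_s"])
E
python3 k.py s7
```

```text
s5 [150 144 108  57  48  48  33  28  60  96]
s6 [149 141 102  48  39  39  30  29  69 101]
s7 [149 142 106  49  39  40  31  28  61  96]
[0.55640361 0.05253898 0.06525544] [-3.35180983 19.17448806 -1.75398245] 29.075
```

Request:
{"api": "jog_arm", "payload": {"deltas": [[[-1,0.005,-0.05,0,0],[-1,0,0,0,0]]]}}

```text
time_s: 29.32
tcp_pos: [0.5564, 0.0523, 0.0653]
eef_rot: [-179.9, 0.2, -84.4]
contact_force: [-2.6, 21.3, -1.0]
gripper_width: 0.0207
gripper_force: 55.0
```

Request:
{"api": "jog_arm", "payload": {"deltas": [[[-1,0.005,-0.05,0,0],[-1,0,0,0,0]]]}}

```text
time_s: 29.58
tcp_pos: [0.5565, 0.052, 0.0653]
eef_rot: [-179.9, 0.2, -84.4]
contact_force: [-3.3, 22.1, -1.8]
gripper_width: 0.0205
gripper_force: 55.0
```

Request:
{"api": "jog_arm", "payload": {"deltas": [[[-1,0.005,-0.05,0,0],[-1,0,0,0,0]]]}}

```text
time_s: 29.82
tcp_pos: [0.5565, 0.0517, 0.0653]
eef_rot: [-179.9, 0.2, -84.4]
contact_force: [-4.2, 23.4, -0.1]
gripper_width: 0.0204
gripper_force: 55.0
```

```bash
python3 k.py s8
```

```text
s5 [150 144 108  57  48  48  33  28  60  96]
s6 [149 141 102  48  39  39  30  29  69 101]
s8 [149 142 105  49  39  41  31  28  61  96]
[0.55653274 0.0516701  0.06525302] [-5.19275202 23.563437   -0.44490552] 29.875
```

Run:
```python
from h import *
b=cv2.cvtColor(cv2.imread("pics/s5.png"),cv2.COLOR_BGR2GRAY)
for f in("s3","s4","s6","s7","s8"):
    g=cv2.cvtColor(cv2.imread(f"pics/{f}.png"),cv2.COLOR_BGR2GRAY)
    W=np.eye(2,3,dtype=np.float32)
    o=[]
    for sl in((slice(183,192),slice(294,306)),(slice(192,200),slice(292,306))):
        a=b[sl].astype(np.float32);c=g[sl].astype(np.float32);o.append(np.abs(a-c).mean().round(1))
        W=np.eye(2,3,dtype=np.float32);e,W=cv2.findTransformECC(a,c,W,cv2.MOTION_TRANSLATION,None,None,1);o.append(W[:,2].round(2))
    print(f,o)
```

```text
Traceback (most recent call last):
cv2.error: OpenCV(4.12.0) /io/opencv/modules/video/src/ecc.cpp:408: error: (-215:Assertion failed) criteria.type & TermCriteria::COUNT || criteria.type & TermCriteria::EPS in function 'findTransformECC'
```

```bash
cat > e.py <<'E'
from h import *
import sys
b=cv2.cvtColor(cv2.imread("pics/s5.png"),cv2.COLOR_BGR2GRAY)
for f in sys.argv[1:]:
    g=cv2.cvtColor(cv2.imread(f"pics/{f}.png"),cv2.COLOR_BGR2GRAY);o=[]
    for sl in((slice(183,192),slice(294,306)),(slice(205,222),slice(284,306))):
        a=b[sl].astype(np.float32);c=g[sl].astype(np.float32);o.append(np.abs(a-c).mean().round(1))
        W=np.eye(2,3,dtype=np.float32);e,W=cv2.findTransformECC(a,c,W,cv2.MOTION_TRANSLATION,(3,100,1e-5),None,1);o.append(W[:,2].round(2))
    print(f,o)
E
python3 e.py s3 s4 s6 s7 s8
```

```text
s3 [np.float32(24.9), array([0.02, 0.51], dtype=float32), np.float32(1.0), array([ 0.14, -0.01], dtype=float32)]Traceback (most recent call last):
  File "e.py", line 8, in <module>
    W=np.eye(2,3,dtype=np.float32);e,W=cv2.findTransformECC(a,c,W,cv2.MOTION_TRANSLATION,(3,100,1e-5),None,1);o.append(W[:,2].round(2))
                                       ~~~~~~~~~~~~~~~~~~~~^^^^^^^^^^^^^^^^^^^^^^^^^^^^^^^^^^^^^^^^^^^^^^^^^^
cv2.error: OpenCV(4.12.0) /io/opencv/modules/video/src/ecc.cpp:589: error: (-7:Iterations do not converge) The algorithm stopped before its convergence. The correlation is going to be minimized. Images may be uncorrelated or non-overlapped in function 'findTransformECC'
```

```bash
python3 e.py s6 s7 s8
```

```text
Traceback (most recent call last):
  File "e.py", line 8, in <module>
    W=np.eye(2,3,dtype=np.float32);e,W=cv2.findTransformECC(a,c,W,cv2.MOTION_TRANSLATION,(3,100,1e-5),None,1);o.append(W[:,2].round(2))
                                       ~~~~~~~~~~~~~~~~~~~~^^^^^^^^^^^^^^^^^^^^^^^^^^^^^^^^^^^^^^^^^^^^^^^^^^
cv2.error: OpenCV(4.12.0) /io/opencv/modules/video/src/ecc.cpp:574: error: (-7:Iterations do not converge) NaN encountered. in function 'findTransformECC'
```

Request:
{"api": "jog_arm", "payload": {"deltas": [[[-1,-0.01,0.1,0,0],[-1,0,0,0,0]]]}}

```text
time_s: 30.12
tcp_pos: [0.5565, 0.0518, 0.0653]
eef_rot: [-179.9, 0.2, -84.4]
contact_force: [-1.9, 17.4, -1.1]
gripper_width: 0.0206
gripper_force: 55.0
```

Request:
{"api": "jog_arm", "payload": {"deltas": [[[-1,-0.01,0.1,0,0],[-1,0,0,0,0]]]}}

```text
time_s: 30.38
tcp_pos: [0.5564, 0.0519, 0.0653]
eef_rot: [-179.9, 0.1, -84.4]
contact_force: [-0.3, 12.8, -2.0]
gripper_width: 0.0207
gripper_force: 55.0
```

Request:
{"api": "jog_arm", "payload": {"deltas": [[[-1,-0.01,0.1,0,0],[-1,0,0,0,0]]]}}

```text
time_s: 30.62
tcp_pos: [0.5563, 0.0525, 0.0652]
eef_rot: [-180.0, 0.1, -84.4]
contact_force: [0.4, 9.8, -1.5]
gripper_width: 0.0202
gripper_force: 55.0
```

Request:
{"api": "jog_arm", "payload": {"deltas": [[[-1,-0.01,0.1,0,0],[-1,0,0,0,0]]]}}

```text
time_s: 30.88
tcp_pos: [0.5563, 0.053, 0.0652]
eef_rot: [-180.0, 0.1, -84.4]
contact_force: [1.6, 6.9, -2.2]
gripper_width: 0.0207
gripper_force: 55.0
```

Request:
{"api": "jog_arm", "payload": {"deltas": [[[-1,-0.01,0.1,0,0],[-1,0,0,0,0]]]}}

```text
time_s: 31.12
tcp_pos: [0.5562, 0.0534, 0.0653]
eef_rot: [-180.0, 0.0, -84.4]
contact_force: [3.0, 3.6, -3.4]
gripper_width: 0.0207
gripper_force: 55.0
```

Request:
{"api": "jog_arm", "payload": {"deltas": [[[-1,-0.01,0.1,0,0],[-1,0,0,0,0]]]}}

```text
time_s: 31.38
tcp_pos: [0.5561, 0.0537, 0.0653]
eef_rot: [-180.0, -0.0, -84.4]
contact_force: [5.5, -1.1, -4.8]
gripper_width: 0.0206
gripper_force: 55.0
```

Request:
{"api": "jog_arm", "payload": {"deltas": [[[-1,-0.01,0.1,0,0],[-1,0,0,0,0]]]}}

```text
time_s: 31.62
tcp_pos: [0.5561, 0.054, 0.0654]
eef_rot: [180.0, -0.1, -84.4]
contact_force: [7.1, -4.1, -5.7]
gripper_width: 0.0204
gripper_force: 55.0
```

Request:
{"api": "jog_arm", "payload": {"deltas": [[[-1,-0.01,0.1,0,0],[-1,0,0,0,0]]]}}

```text
time_s: 31.88
tcp_pos: [0.556, 0.0543, 0.0654]
eef_rot: [180.0, -0.1, -84.4]
contact_force: [7.5, -7.9, -5.1]
gripper_width: 0.0208
gripper_force: 55.0
```

```bash
python3 k.py s9
```

```text
s5 [150 144 108  57  48  48  33  28  60  96]
s6 [149 141 102  48  39  39  30  29  69 101]
s9 [149 143 106  49  38  41  32  28  61  96]
[0.55594949 0.0542705  0.06541418] [ 8.14282952 -9.06163531 -4.73954934] 31.925
```

It holds: pulling back 8 mm meets a stiff −9 N, and the knob is back down. I'll relax the pull and let go.

Request:
{"api": "jog_arm", "payload": {"deltas": [[[-1,0.01,-0.1,0,0],[-1,0.01,-0.1,0,0],[-1,0,0,0,0]]]}}

```text
time_s: 32.3
tcp_pos: [0.556, 0.0541, 0.0654]
eef_rot: [-180.0, 0.0, -84.4]
contact_force: [5.8, 1.0, -4.6]
gripper_width: 0.0203
gripper_force: 55.0
```

Request:
{"api": "jog_arm", "payload": {"deltas": [[[1,0,0,0,0],[1,0,0,0,0],[1,0,0,0,0],[1,0,0,0,0],[1,0,0,0,0],[1,0,0,0,0],[1,0,0,0,0]]]}}

```text
time_s: 33.17
tcp_pos: [0.5558, 0.0542, 0.0656]
eef_rot: [180.0, -0.0, -84.4]
contact_force: [0.2, -0.3, -0.2]
gripper_width: 0.0842
gripper_force: 0.0
```

Request:
{"api": "jog_arm", "payload": {"deltas": [[[1,0,0,2,0],[1,0,0,3,0],[1,0,0,4,0],[1,-0.4,4,4,0],[1,-0.4,4,2,0],[1,-0.4,4,0,0],[1,0,0,0,0],[1,0,0,0,0]]]}}

```text
time_s: 34.17
tcp_pos: [0.5436, 0.1741, 0.2153]
eef_rot: [180.0, -0.0, -84.4]
contact_force: [1.0, -0.2, -0.5]
gripper_width: 0.0876
gripper_force: 0.0
```

```bash
python3 k.py s10
python3 - <<'E'
from h import *
im=cv2.imread("pics/s10.png");h=cv2.cvtColor(im,cv2.COLOR_BGR2HSV)
M=np.array([.5615,.0013,.07]);u=np.array([.0976,-.9952,0])
for k in(.007,.010,.013,.083):print(k,proj("scene",M-u*k).round(1))
for v in(206,209,212,215):print(v,[int(x)+364 for x in np.flatnonzero((h[v,364:385,0]>17)&(h[v,364:385,0]<26)&(h[v,364:385,1]>100))])
m=((h[190:240,365:420,0]<6)|(h[190:240,365:420,0]>174))&(h[190:240,365:420,1]>160);y,x=np.nonzero(m);print("red",x.min()+365,x.max()+365,y.min()+190,y.max()+190)
E
```

```text
s5 [150 144 108  57  48  48  33  28  60  96]
s6 [149 141 102  48  39  39  30  29  69 101]
s10 [149 142 106  48  39  40  32  27  61  96]
[0.54367243 0.17366491 0.21529857] [ 0.38192655  0.12444117 -0.10866956] 34.225
0.007 [369.8 210. ]
0.01 [370.8 210.1]
0.013 [371.7 210.3]
0.083 [394.2 214. ]
206 [371, 372]
209 [370, 371, 372]
212 [370, 371]
215 [370, 371]
red 373 394 209 216
```

Run:
```python
from h import *
D=r.capture("side");cv2.imwrite("pics/d10.png",D)
for f in("d3","d5","d10"):
    g=cv2.cvtColor(cv2.imread(f"pics/{f}.png"),cv2.COLOR_BGR2GRAY)[200:222,330:340];y,x=np.nonzero(g<60);print(f,len(y),y.mean()+200,x.mean()+330,g[:,3:6].mean(1).astype(int))
# whole-scene changes vs start, outside the arm area
a=cv2.imread("pics/scene0.png").astype(int);b=cv2.imread("pics/s10.png").astype(int);d=(np.abs(a-b).max(2)>60).astype(np.uint8)
k,l,s,c=cv2.connectedComponentsWithStats(d);print([tuple(int(t) for t in q) for q in s[1:] if q[4]>25])
```

```text
d3 23 205.7826086956522 334.0869565217391 [111 110  96  64  37  31  28  26  42  73  90  93  98 104 128 131 106  97
  94  91  92  92]
d5 24 205.70833333333334 334.0 [115 111  94  60  37  32  28  25  41  72  90  94  99 105 129 133 107  98
  95  92  93  92]
d10 26 205.69230769230768 333.88461538461536 [109 109  94  58  30  24  25  25  40  70  88  91  94  97 106 105  98  95
  92  91  95  98]
[(483, 0, 40, 54, 862), (396, 4, 33, 42, 509), (450, 29, 27, 9, 119), (423, 39, 150, 131, 5848), (516, 49, 16, 19, 75), (623, 54, 14, 25, 103), (374, 59, 15, 35, 349), (628, 62, 12, 38, 208), (609, 95, 16, 19, 83), (391, 97, 24, 5, 46), (584, 97, 23, 28, 205), (621, 133, 6, 9, 28), (259, 153, 6, 10, 36), (466, 166, 30, 32, 223), (391, 169, 27, 11, 119), (393, 180, 15, 9, 48), (411, 180, 43, 21, 339), (418, 201, 32, 14, 107), (451, 200, 21, 10, 91), (369, 205, 26, 13, 173), (470, 207, 27, 16, 182), (296, 225, 38, 9, 85)]
```

The side view agrees: the knob is at its unlifted height, the collar is 7 mm off the cheek, and the bystanders have not moved. I'm handing in.

```bash
python3 -c "
from plant import r
print(r.close_job())"
```

```text
the job is handed in; nothing more can be done
None
```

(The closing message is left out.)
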